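# Flip the full breaker tray's status leaf

### The arm

A 6-joint arm with a two-finger parallel gripper is mounted at the origin on the work surface. World frame = base frame: x ahead of the robot, y to its left, z up, the work surface at z = 0. Lengths are in mm, angles in rad, forces in N, time in s.
With the tool pointing down it reaches from about 325 to 850 mm from the base axis. Payload 4.4 kg.
Tool frame: the origin (TCP) lies between the finger pads; the fingertips stand 22 mm ahead of it and the grasp point (between the pads) lies 3 mm ahead of it (finger_overhang is the distance from the TCP to the fingertips, in mm); z points along the fingers, y is the direction in which the jaws open and shut (so a half turn about z gives the same grasp; the last joint's range is limited). The gripper opens to 94 mm and grips with 3 to 60 N. Pads are 16 mm wide; open, the fingers measure 119 mm over their backs; the gripper's body (75 mm by 177 mm) begins 78 mm behind the grasp point.
Start: joints at [-1.361, 0.207, 1.542, -0, 1.393, -0.15], TCP at [202.976, -537.985, 199.047] pointing down, gripper open.
Joint ranges: [-2.73, 2.73], [-0.86, 2.22], [0.23, 2.46], [-1.11, 4.25], [0.08, 2.63], [-2.82, 2.82]. Speed limits (rad/s): [2.79, 2.79, 3.14, 3.14, 3.14, 3.14].

### API

Orientations are given as a unit quaternion [w, x, y, z].
In Python, from station import * gives the robot as it stands. The module is installed in compiled form; this text tells all that it offers.
- The arm moves only by the tool jog_arm, never from a script. Its argument "commands" is a list of rows, each an object of numbers: "x", "y", "z": the shift along the tool's x, y, z in m; "wx", "wy", "wz": the turn, a rotation vector about the tool's x, y, z in degrees. A call has exactly 8 rows; each row shifts and turns the commanded pose from where the row before left it, along the tool's axes as they then stand; what a row does not reach is not made up. A row lasts 1/10 s, in which the tool goes at most 50 mm and 8.59 degrees, less where a joint would pass 70% of its speed; a pose out of reach is approached as far as the arm can. A call is refused whole if a number of a shift passes 0.05 or a number of a turn 8.59, either way. A call with a gripper value outside its range is refused whole. "gripper" is the closure in counts, from 0 (fully open) to 255 (shut), set as the call begins (left out, the last holds). The fingers move at their own pace and stop on an object; "grip_force" is the grip in N (left out, the last holds). Time passes only in rows, so rows that do not move let the fingers close, or fill a call up. It gives the time, the measured TCP pose, the force and the opening at its end, in the units of the state.
- state(): the state, without advancing time (a new reading comes with each control period).
- camera(name): name is "scene" or "side" or "wrist"; returns a dict with "img" (420x560x3 uint8, red, green, blue), "z_map" (420x560 float32, mm along the optical axis (not along the pixel's ray), 0 where there is no reading), "fx", "fy", "cx", "cy" (pixels), "k1" (the pictures are not rectified: a ray, as slopes to the right and down, at radius r is drawn at 1 + k1 r^2 times it, then the intrinsics apply), "rvec" (rotation vector, rad) and "tvec" (3), from world to camera coordinates, as OpenCV has them. Camera axes: x right, y down, z forward; pixel columns grow to the right and rows downward; lengths in mm; the calibration is good to about 2 mm. A picture is of the moment at which its call begins.
- finish_job(): hands the job in, once; it reports no verdict.
Trained networks look in a picture, given as the dict that the camera call returned (one of the last four; its "shot" number tells which), for a name from the list of things; names that differ only in an ending like _2 or _b are one class to them, and where a whole thing is asked for, a point or a joint stands for the part that bears it (a point fixed in the world has none). Each returns a list of dicts, best first, with "p" (0 to 1); they miss things now and then, are a little off and sometimes report something else, mostly with a low value. They report only what shows in the picture. A call takes as long as a camera call. They do not tell look-alikes from the thing itself.
- find_in(query, picture): "extent" ([left, top, width, height] in pixels, round what is visible of it).
- pinpoint(query, picture): "at" ([column, row] in pixels: a listed point, or the origin of a listed thing).
The state is a dict: "time_s": time; "joint_pos": joint angles; "joint_velocities": joint speeds; "effort": joint torques, N m; "tool_pos": TCP position; "eef_rot": TCP orientation; "contact_force": force on the tool from outside, world axes, zero at the start; "torque": the same for the moment, N m; "opening": finger opening in mm.
Only numpy, scipy, OpenCV 4.12 (cv2) and the standard library are available. Lean on these libraries where they do the work, as an engineer would, in place of code of your own. Each camera call takes 0.05 s, during which the arm holds its last target. There are 200 camera calls.

### The job

One of the two breaker trays has a breaker in every bay. On the little status stand in front of that full tray, flip the white leaf right over its axle with your fingertips, pressing its short tail down and pushing the leaf gently over, not gripping it, until it lies flat on the other side and shows its other face. Do not shove, tip or lift the stands, leave the other stand's leaf as it is, and leave the breakers and other things in place.

Things in the scene. Friction and masses are not known exactly. Their poses are not given: they have to be found in the camera images.
- stand_full: Status stand of the full tray, on the robot's side of it: loose steel base plate 100 x 150 x 8 mm (about 0.95 kg; slides or tips if shoved hard), two aluminium uprights 69 mm high, 20 mm deep in y, 64 mm apart inside, with an axle 60 mm up. Origin: centre of its underside; x along the axle, z up. Leaf towards +y at joint 0, -y when flipped. Rest posts 8 mm thick, 57 mm high at x = 0, y = +-55 mm.
- leaf_full (a joint): Hinge angle (rad) of the white leaf on the full tray's stand (the one to flip): 0 = flat towards the stand's +y, ring mark up; 1.57 = upright; 3.14 = flat towards -y, bar mark up; rigid stops at both ends. Starts at 0 to 0.2. The hinge is stiff (about 0.035 N m): the leaf stays where it is left. The short tail is one piece with the leaf: pressing it down raises the leaf.
- full_pivot (a point): Centre of the axle of the full tray's stand, 60 mm above its base; axes as the stand's.
- full_edge (a point): Middle of the free edge of that leaf, 70 mm from the axle. The leaf is 56 mm wide, 4 mm thick and spans 8 to 70 mm from the axle, centred on it in thickness.
- full_tail (a point): End of that leaf's tail, 32 mm from the axle. The tail is 24 mm wide, 4 mm thick, opposite to the leaf and in line with it.
- stand_part: Status stand of the unfinished tray, on the robot's side of it: loose steel base plate 100 x 150 x 8 mm (about 0.95 kg; slides or tips if shoved hard), two aluminium uprights 69 mm high, 20 mm deep in y, 64 mm apart inside, with an axle 60 mm up. Origin: centre of its underside; x along the axle, z up. Leaf towards +y at joint 0, -y when flipped. Rest posts 8 mm thick, 57 mm high at x = 0, y = +-55 mm.
- leaf_part (a joint): Hinge angle (rad) of the white leaf on the other stand (to be left alone): 0 = flat towards the stand's +y, ring mark up; 1.57 = upright; 3.14 = flat towards -y, bar mark up; rigid stops at both ends. Starts at 0 to 0.2. The hinge is stiff (about 0.035 N m): the leaf stays where it is left. The short tail is one piece with the leaf: pressing it down raises the leaf.
- tray_full: Full tray: fixed grey tray 140 x 270 x 30 mm with three bays in a row along y, a breaker in every bay. Origin: centre of its underside. Either tray may be the left or the right one.
- tray_part: Unfinished tray: the same, with breakers in the two outer bays and the middle bay empty. Origin: centre of its underside.
- breaker_f0: Bystander, moulded-case circuit breaker, grey, 120 x 76 x 58 mm with a small black toggle to 73 mm, 0.7 kg, loose in the full tray; origin at the centre of its underside.
- breaker_f1: Bystander, moulded-case circuit breaker, grey, 120 x 76 x 58 mm with a small black toggle to 73 mm, 0.7 kg, loose in the full tray; origin at the centre of its underside.
- breaker_f2: Bystander, moulded-case circuit breaker, grey, 120 x 76 x 58 mm with a small black toggle to 73 mm, 0.7 kg, loose in the full tray; origin at the centre of its underside.
- breaker_p0: Bystander, moulded-case circuit breaker, grey, 120 x 76 x 58 mm with a small black toggle to 73 mm, 0.7 kg, loose in the unfinished tray; origin at the centre of its underside.
- breaker_p1: Bystander, moulded-case circuit breaker, grey, 120 x 76 x 58 mm with a small black toggle to 73 mm, 0.7 kg, loose in the unfinished tray; origin at the centre of its underside.
- screwdriver: Bystander: black-handled screwdriver, 170 mm long, lying between the stands; origin under its middle.
- screw_cup: Bystander: open steel screw cup, 60 mm across, 45 mm high, standing between the stands; origin under its centre.
- terminal_cover: Bystander: grey plastic cover block 50 x 76 x 30 mm left of the left stand; origin under its centre.
There are look-alikes about, which are no part of the job. What is shaped like the stand_full but orange is not meant.

How it is judged (in metres and radians):
At the end, for the whole second after the job is handed in: The full tray's leaf lies flat on the far side of its axle (joint above 2.97 rad, within 10 degrees of its stop) and is still; the other leaf is below 0.4 rad; both stands are upright (within 0.05 rad) and within 30 mm of where they stood; breakers and other things within 20 mm (value of joint leaf_full above 2.97 rad and velocity of joint leaf_full between -0.05 and 0.05 rad/s and value of joint leaf_part below 0.4 rad and distance of each of stand_full, stand_part from where it was at the start of the episode below 0.03 m and angle between each of stand_full, stand_part's own z axis and vertical below 0.05 rad and linear speed of stand_full below 0.02 m/s and distance of each of breaker_f0, breaker_f1, breaker_f2, breaker_p0, breaker_p1, screwdriver, screw_cup, terminal_cover from where it was at the start of the episode below 0.02 m); the robot touches nothing.
It fails at once if the fingers grip or press the full tray's stand or its leaf with over 35 N (contact force between the fingers and stand_full above 35 N).
It fails at once if the other stand's leaf is turned (above 0.4 rad) (value of joint leaf_part above 0.4 rad).
It fails at once if the full tray's stand is shoved over 30 mm, lifted 12 mm or tipped 0.15 rad (distance of stand_full from where it was at the start of the episode above 0.03 m or height (world z) of stand_full above 0.012 m or angle between stand_full's own z axis and vertical above 0.15 rad).
It fails at once if the other stand is shoved over 30 mm, lifted 12 mm or tipped 0.15 rad (distance of stand_part from where it was at the start of the episode above 0.03 m or height (world z) of stand_part above 0.012 m or angle between stand_part's own z axis and vertical above 0.15 rad).
It fails at once if a breaker, the screwdriver, the cup or the cover is moved over 20 mm (distance of any of breaker_f0, breaker_f1, breaker_f2, breaker_p0, breaker_p1, screwdriver, screw_cup, terminal_cover from where it was at the start of the episode above 0.02 m).
It also fails if it takes over 48 s, if anything falls off the work surface, if the arm or the gripper's body presses on something with over 40 N, if the wrist force passes 120 N, or if a joint passes its speed limit or range.

## Working session

There is one attempt and no reset: what is moved stays moved. The work goes in short steps, Python scripts to look and compute and a tool call to move; the robot and the scene stay as the last step left them, time stands still between calls to the robot, and variables do not carry over. Pictures are saved under pics/ and viewed, about 8 in all and at most 12, crops included, and the job is handed in when it is done.

Besides the shell and the picture viewer there is one more tool, called after "Emit:" by a JSON object that holds its "api" and its "payload", one argument or row to a line. jog_arm: Moves the arm, as the interface text tells. Its arguments: {"type":"object","properties":{"commands":{"type":"array"},"gripper":{"type":"number"},"grip_force":{"type":"number"}},"required":["commands"]}

```bash
mkdir -p pics; cat > h.py <<'E'
import numpy as np, cv2
from station import *
def save(p,n): cv2.imwrite('pics/'+n,p["img"][:,:,::-1])
def world(p,u,v,z=None,depth=None):
    # pixel -> world, via known world z or depth
    x,y=(u-p["cx"])/p["fx"],(v-p["cy"])/p["fy"]
    xd=np.array([x,y]); s=xd.copy()
    for _ in range(20): s=xd/(1+p["k1"]*(s@s))
    R=cv2.Rodrigues(np.array(p["rvec"],float))[0]; t=np.array(p["tvec"],float).ravel()
    d=R.T@np.array([s[0],s[1],1]); c=-R.T@t
    if z is None: return c+d*depth
    return c+d*(z-c[2])/d[2]
def proj(p,P):
    R=cv2.Rodrigues(np.array(p["rvec"],float))[0]; t=np.array(p["tvec"],float).ravel()
    c=R@np.array(P,float)+t; s=c[:2]/c[2]; s=s*(1+p["k1"]*(s@s))
    return np.array([s[0]*p["fx"]+p["cx"],s[1]*p["fy"]+p["cy"]])
def cloud(p):
    v,u=np.mgrid[0:420,0:560]; 
    q=cv2.undistortPoints
    xd=np.stack([(u-p["cx"])/p["fx"],(v-p["cy"])/p["fy"]],-1); s=xd.copy()
    for _ in range(20): s=xd/(1+p["k1"]*(s**2).sum(-1,keepdims=True))
    R=cv2.Rodrigues(np.array(p["rvec"],float))[0]; t=np.array(p["tvec"],float).ravel()
    z=p["z_map"]; c=np.concatenate([s,np.ones_like(s[...,:1])],-1)*z[...,None]
    return (c-t)@R
E
python3 - <<'E'
from h import *
for n in ("scene","side"):
    p=camera(n); save(p,n+"0.png")
    for q in ("stand_full","stand_part","tray_full","tray_part"):
        print(n,q,[(np.round(d["extent"]).tolist(),round(d["p"],2)) for d in find_in(q,p)[:3]])
    for q,z in (("full_pivot",60),("full_edge",60),("full_tail",60),("stand_full",0),("stand_part",0)):
        print(n,q,[(np.round(d["at"]).tolist(),round(d["p"],2),np.round(world(p,*d["at"],z=z)).tolist()) for d in pinpoint(q,p)[:3]])
print(state())
E
```

```text
scene stand_full [([130.0, 110.0, 64.0, 62.0], 0.94), ([169.0, 177.0, 76.0, 58.0], 0.84), ([71.0, 180.0, 66.0, 52.0], 0.72)]
scene stand_part [([319.0, 185.0, 76.0, 74.0], 0.62), ([105.0, 248.0, 56.0, 62.0], 0.27)]
scene tray_full [([100.0, 248.0, 146.0, 76.0], 0.66)]
scene tray_part [([293.0, 268.0, 143.0, 76.0], 0.69), ([189.0, 183.0, 40.0, 28.0], 0.66), ([171.0, 177.0, 72.0, 57.0], 0.52)]
scene full_pivot [([157.0, 128.0], 0.74, [320.0, -321.0, 60.0]), ([94.0, 192.0], 0.65, [529.0, -413.0, 60.0]), ([200.0, 188.0], 0.6, [499.0, -176.0, 60.0])]
scene full_edge [([124.0, 187.0], 0.89, [509.0, -351.0, 60.0]), ([181.0, 117.0], 0.87, [278.0, -269.0, 60.0]), ([228.0, 203.0], 0.83, [537.0, -105.0, 60.0])]
scene full_tail [([144.0, 133.0], 0.77, [339.0, -349.0, 60.0]), ([190.0, 185.0], 0.67, [493.0, -199.0, 60.0]), ([82.0, 194.0], 0.57, [535.0, -439.0, 60.0])]
scene stand_full [([162.0, 145.0], 0.81, [323.0, -323.0, 0.0]), ([204.0, 205.0], 0.7, [505.0, -174.0, 0.0]), ([104.0, 206.0], 0.55, [526.0, -415.0, 0.0])]
scene stand_part [([358.0, 228.0], 0.73, [540.0, 188.0, 0.0])]
side stand_full
[... 971 characters left out ...]
 0.0])]
{'time_s': 1.0, 'joint_pos': array([-1.36049374e+00,  2.06578479e-01,  1.54144690e+00, -1.14130823e-05,
        1.39348542e+00, -1.50520922e-01]), 'joint_velocities': array([-0.00156702, -0.0009603 ,  0.00302156, -0.00028155, -0.00099197,
       -0.00082419]), 'effort': array([-1.64598068e-04, -3.70893681e+01, -2.81770313e+01,  6.97622518e-02,
        2.74754962e-02, -1.86475927e-05]), 'tool_pos': array([ 202.98278348, -538.01869236,  199.08413811]), 'eef_rot': array([ 4.10737234e-05,  9.83769712e-01,  1.79435648e-01, -4.39152945e-06]), 'contact_force': array([ 0.42506006,  0.15045405, -0.01342437]), 'torque': array([0.00726428, 0.03164323, 0.00235783]), 'opening': 93.94025629008466}
```

```bash
python3 -c "
import cv2
a=cv2.resize(cv2.imread('pics/scene0.png'),(800,600));cv2.imwrite('pics/a.png',a)"
```

```text
(no output)
```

View pics/a.png

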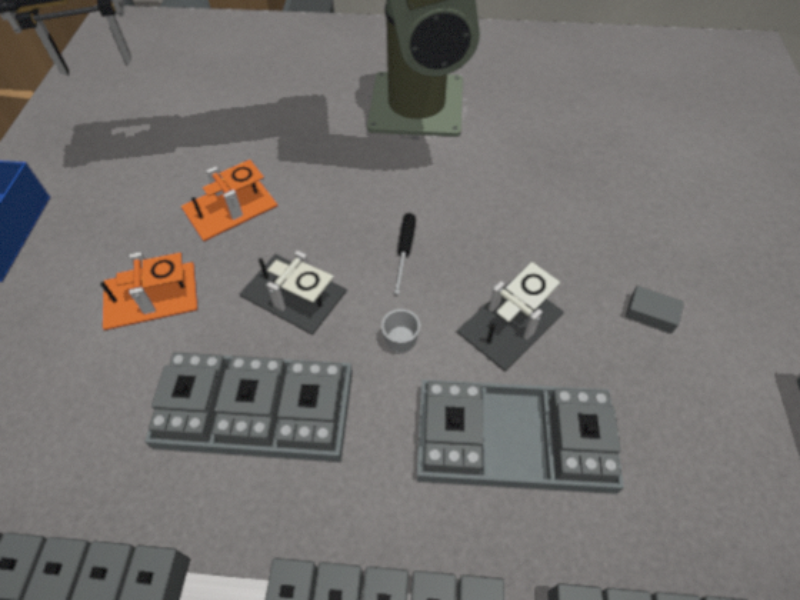

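View pics/side0.png

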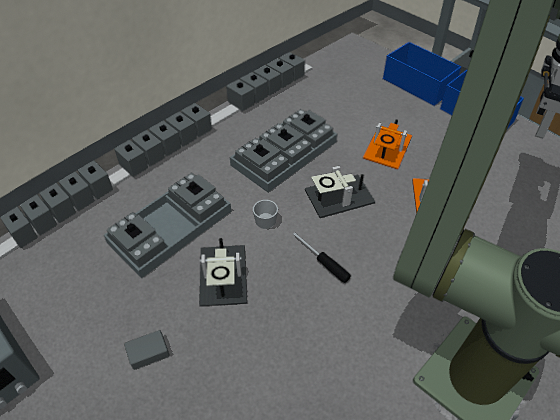

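The full tray is the right one (breakers at about 245,390 in the 800-px view). Its stand is the white-leafed one at about (295,290), leaf towards lower right. The orange ones are look-alikes. I'm moving in for a wrist view.

Emit:
{"api": "jog_arm", "payload": {
  "commands": [
    {"x": 0.042, "y": -0.024, "z": -0.008},
    {"x": 0.042, "y": -0.024, "z": -0.008},
    {"x": 0.042, "y": -0.024, "z": -0.008},
    {"x": 0.042, "y": -0.024, "z": -0.008},
    {"x": 0.042, "y": -0.024, "z": -0.008},
    {"x": 0.042, "y": -0.024, "z": -0.008},
    {"x": 0.042, "y": -0.024, "z": -0.008},
    {"x": 0.042, "y": -0.024, "z": -0.008}
  ],
  "gripper": 255,
  "grip_force": 10
}}

```text
schema error: expected keys x, y, z, wx, wy, wz
```

Emit:
{"api": "jog_arm", "payload": {
  "commands": [
    {"wz": -5},
    {"wz": -5},
    {"wz": -5},
    {"wz": -5},
    {"wz": -5},
    {"wz": -5},
    {"wz": -5},
    {"wz": -5}
  ]
}}

```text
schema error: expected keys x, y, z, wx, wy, wz
```

```bash
python3 - <<'E'
from h import *
s=state(); print(s["time_s"],s["tool_pos"],s["eef_rot"],s["opening"])
p=camera("wrist"); save(p,"w1.png")
for q,z in (("full_pivot",60),("full_edge",64),("full_tail",60),("stand_full",0)):
    print(q,[(np.round(d["at"]).tolist(),round(d["p"],2),np.round(world(p,*d["at"],z=z)).tolist()) for d in pinpoint(q,p)[:3]])
R=cv2.Rodrigues(np.array(p["rvec"],float))[0]; print("cam",-R.T@np.ravel(p["tvec"]))
C=cloud(p); np.save("c1.npy",C); print(np.round(C[::60,::80,:]).astype(int).tolist())
E
```

```text
1.0 [ 202.98278348 -538.01869236  199.08413811] [ 4.10737234e-05  9.83769712e-01  1.79435648e-01 -4.39152945e-06] 93.94025629008466
full_pivot [([107.0, 2.0], 0.87, [322.0, -328.0, 60.0])]
full_edge [([34.0, 28.0], 0.86, [277.0, -272.0, 64.0])]
full_tail []
stand_full [([138.0, 26.0], 0.84, [320.0, -331.0, 0.0])]
cam [ 268.74480735 -513.8269772   385.4543256 ]
[[[293, -184, 0], [314, -307, 64], [351, -351, 8], [384, -428, -1], [415, -509, -1], [445, -590, 0], [476, -671, 0]], [[232, -195, 2], [264, -284, 8], [295, -367, 10], [327, -448, 0], [359, -532, 1], [391, -616, 1], [403, -676, 50]], [[166, -205, 1], [200, -293, 1], [233, -381, 1], [266, -469, 0], [299, -557, 1], [332, -644, 1], [364, -729, 6]], [[95, -216, 1], [130, -309, 2], [164, -400, 0], [199, -492, 1], [234, -584, 0], [268, -676, 0], [303, -767, 1]], [[16, -228, 1], [52, -324, 0], [89, -421, 0], [126, -517, 1], [162, -614, 1], [198, -710, 1], [235, -805, 3]], [[213, -469, 322], [215, -483, 316], [191, -493, 271], [44, -545, 0], [83, -646, 1], [227, -580, 276], [250, -572, 319]], [[202, -474, 327], [201, -488, 319], [-87, -470, 0], [-45, -576, 1], [-6, -684, -1], [36, -790, 1], [237, -577, 322]]]
```

View pics/w1.png

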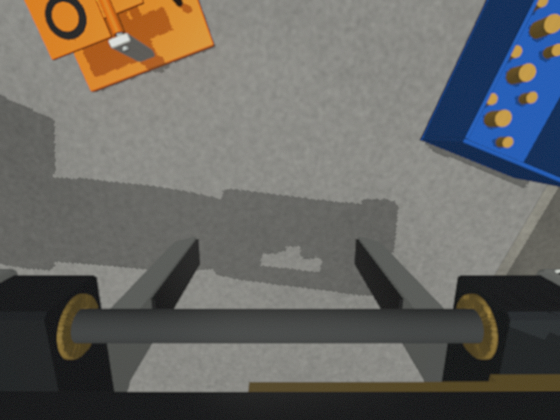

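Emit:
{"api": "jog_arm", "payload": {
  "commands": [
    {"x": 0.042, "y": -0.022, "z": -0.008, "wx": 0, "wy": 0, "wz": 0},
    {"x": 0.042, "y": -0.022, "z": -0.008, "wx": 0, "wy": 0, "wz": 0},
    {"x": 0.042, "y": -0.022, "z": -0.008, "wx": 0, "wy": 0, "wz": 0},
    {"x": 0.042, "y": -0.022, "z": -0.008, "wx": 0, "wy": 0, "wz": 0},
    {"x": 0.042, "y": -0.022, "z": -0.008, "wx": 0, "wy": 0, "wz": 0},
    {"x": 0.042, "y": -0.022, "z": -0.008, "wx": 0, "wy": 0, "wz": 0},
    {"x": 0.042, "y": -0.022, "z": -0.008, "wx": 0, "wy": 0, "wz": 0},
    {"x": 0.042, "y": -0.022, "z": -0.008, "wx": 0, "wy": 0, "wz": 0}
  ],
  "gripper": 255,
  "grip_force": 10
}}

```text
time_s: 2.05
tool_pos: [456.2, -253.1, 263.7]
eef_rot: [0.0, 0.984, 0.179, 0.0]
contact_force: [0.2, -0.4, -0.3]
opening: 33.7
```

Emit:
{"api": "jog_arm", "payload": {
  "commands": [
    {"x": 0, "y": 0, "z": 0, "wx": 0, "wy": 0, "wz": -5},
    {"x": 0, "y": 0, "z": 0, "wx": 0, "wy": 0, "wz": -5},
    {"x": 0, "y": 0, "z": 0, "wx": 0, "wy": 0, "wz": -5},
    {"x": 0, "y": 0, "z": 0, "wx": 0, "wy": 0, "wz": -5},
    {"x": 0, "y": 0, "z": 0, "wx": 0, "wy": 0, "wz": -5},
    {"x": 0, "y": 0, "z": 0, "wx": 0, "wy": 0, "wz": -5},
    {"x": 0, "y": 0, "z": 0, "wx": 0, "wy": 0, "wz": -5},
    {"x": 0, "y": 0, "z": 0, "wx": 0, "wy": 0, "wz": -5}
  ]
}}

```text
time_s: 2.85
tool_pos: [455.2, -254.7, 263.1]
eef_rot: [0.0, 0.862, 0.507, -0.0]
contact_force: [0.6, 0.6, 0.3]
opening: 0.3
```

```bash
python3 - <<'E'
from h import *
s=state(); print(s["time_s"],s["tool_pos"],s["eef_rot"],s["opening"])
p=camera("wrist"); save(p,"w2.png")
for q,z in (("full_pivot",60),("full_edge",64),("full_tail",60),("stand_full",0)):
    print(q,[(np.round(d["at"]).tolist(),round(d["p"],2),np.round(world(p,*d["at"],z=z)).tolist()) for d in pinpoint(q,p)[:3]])
C=cloud(p); np.savez("c2.npz",C=C,img=p["img"])
# base plate by colour+height
im=p["img"].astype(int)
ok=(C[...,2]>4)&(C[...,2]<13)&(im.max(-1)<90)&(np.hypot(C[...,0]-507,C[...,1]+170)<130)
n,lab=cv2.connectedComponents(ok.astype(np.uint8)); 
r=cv2.minAreaRect(C[ok][:,:2].astype(np.float32)); print("base",ok.sum(),r)
w=(im.min(-1)>120)&(C[...,2]>45)&(C[...,2]<100)&(np.hypot(C[...,0]-507,C[...,1]+170)<130)
P=C[w]; print("white",w.sum(),cv2.minAreaRect(P[:,:2].astype(np.float32)),np.percentile(P[:,2],[2,50,98]))
E
```

```text
2.85 [ 455.19453144 -254.69073667  263.08084899] [ 3.66997340e-05  8.62160036e-01  5.06636034e-01 -2.49437344e-06] 0.2968196292666276
full_pivot [([217.0, 283.0], 0.84, [323.0, -328.0, 60.0]), ([380.0, 266.0], 0.69, [525.0, -413.0, 60.0])]
full_edge [([163.0, 264.0], 0.88, [277.0, -268.0, 64.0]), ([276.0, 44.0], 0.82, [534.0, -111.0, 64.0]), ([345.0, 232.0], 0.8, [505.0, -345.0, 64.0])]
full_tail [([398.0, 279.0], 0.91, [538.0, -441.0, 60.0]), ([277.0, 141.0], 0.74, [485.0, -204.0, 60.0]), ([451.0, 106.0], 0.53, [682.0, -268.0, 60.0])]
stand_full [([279.0, 112.0], 0.89, [505.0, -173.0, 0.0]), ([369.0, 248.0], 0.65, [528.0, -410.0, 0.0]), ([223.0, 266.0], 0.64, [320.0, -329.0, 0.0])]
base 553 ((490.8302307128906, -209.49072265625), (69.4273452758789, 88.52783203125), 64.61840057373047)
white 3806 ((512.856201171875, -155.86672973632812), (101.82202911376953, 85.66140747070312), 64.45459747314453) [60.10712623 65.62882498 69.83656751]
```

View pics/w2.png

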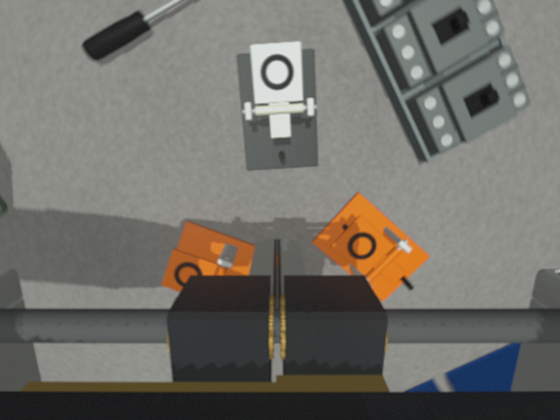

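The stand is at about (505,-173), with +y pointing at about 64.4°. The base-plate, leaf and network values agree. Next I go above the tail.

Emit:
{"api": "jog_arm", "payload": {
  "commands": [
    {"x": 0, "y": 0, "z": 0, "wx": 0, "wy": 0, "wz": -3.5},
    {"x": 0.0102, "y": 0.001, "z": 0.019, "wx": 0, "wy": 0, "wz": 0},
    {"x": 0.0102, "y": 0.001, "z": 0.019, "wx": 0, "wy": 0, "wz": 0},
    {"x": 0.0102, "y": 0.001, "z": 0.019, "wx": 0, "wy": 0, "wz": 0},
    {"x": 0.0102, "y": 0.001, "z": 0.019, "wx": 0, "wy": 0, "wz": 0},
    {"x": 0.0102, "y": 0.001, "z": 0.019, "wx": 0, "wy": 0, "wz": 0},
    {"x": 0.0102, "y": 0.001, "z": 0.019, "wx": 0, "wy": 0, "wz": 0},
    {"x": 0.0102, "y": 0.001, "z": 0.019, "wx": 0, "wy": 0, "wz": 0}
  ]
}}

```text
time_s: 3.9
tool_pos: [492.9, -193.2, 129.4]
eef_rot: [0.0, 0.848, 0.531, 0.0]
contact_force: [-0.0, 0.2, 0.4]
opening: 0.4
```

```bash
cat >> h.py <<'E'
PV=np.array([504.7,-173.0,60]); a=np.radians(64.4); SY=np.array([np.cos(a),np.sin(a),0]); SX=np.array([np.sin(a),-np.cos(a),0])
def rel(s=None,pv=PV):
    s=s or state(); w,x,y,z=s["eef_rot"]
    from scipy.spatial.transform import Rotation as Ro
    R=Ro.from_quat([x,y,z,w]).as_matrix(); tip=s["tool_pos"]+22*R[:,2]; d=tip-pv
    print("t",s["time_s"],"tip in stand: x %.1f y %.1f z %.1f"%(d@SX,d@SY,tip[2]),"yaw",np.degrees(np.arctan2(R[1,0],R[0,0])).round(1),"F",s["contact_force"].round(2))
E
python3 - <<'E'
from h import *
rel(); p=camera("wrist"); save(p,"w3.png"); C=cloud(p); im=p["img"].astype(int)
m=(np.hypot(C[...,0]-507,C[...,1]+170)<110)
w=m&(im.min(-1)>120)&(C[...,2]>48)&(C[...,2]<90); P=C[w]-PV
s=np.stack([P@SX,P@SY,P[:,2]+60],1)
print(w.sum(),np.percentile(s,[1,5,50,95,99],axis=0).round(1).T.tolist())
print(cv2.minAreaRect(C[w][:,:2].astype(np.float32)))
E
```

```text
t 3.9 tip in stand: x -1.9 y -23.3 z 107.4 yaw 64.1 F [-0.    0.15  0.38]
7368 [[-38.0, -27.5, -0.2, 27.6, 37.8], [-29.0, -19.5, 22.3, 66.2, 68.7], [60.0, 61.1, 65.8, 69.1, 70.2]]
((512.8984375, -155.8179168701172), (100.59598541259766, 85.61481475830078), 64.26873779296875)
```

View pics/w3.png

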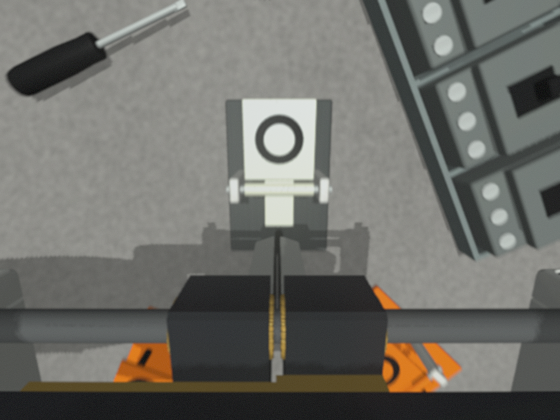

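Emit:
{"api": "jog_arm", "payload": {
  "commands": [
    {"x": 0, "y": 0, "z": 0.0055, "wx": 0, "wy": 0, "wz": 0},
    {"x": 0, "y": 0, "z": 0.0055, "wx": 0, "wy": 0, "wz": 0},
    {"x": 0, "y": 0, "z": 0.0055, "wx": 0, "wy": 0, "wz": 0},
    {"x": 0, "y": 0, "z": 0.0055, "wx": 0, "wy": 0, "wz": 0},
    {"x": 0, "y": 0, "z": 0.0055, "wx": 0, "wy": 0, "wz": 0},
    {"x": 0, "y": 0, "z": 0.0055, "wx": 0, "wy": 0, "wz": 0},
    {"x": 0, "y": 0, "z": 0.0055, "wx": 0, "wy": 0, "wz": 0},
    {"x": 0, "y": 0, "z": 0.005, "wx": 0, "wy": 0, "wz": 0}
  ]
}}

```text
time_s: 4.75
tool_pos: [492.5, -193.5, 86.0]
eef_rot: [-0.0, 0.847, 0.531, -0.0]
contact_force: [1.1, -0.3, -0.1]
opening: 0.3
```

Emit:
{"api": "jog_arm", "payload": {
  "commands": [
    {"x": 0, "y": 0, "z": 0.002, "wx": 0, "wy": 0, "wz": 0},
    {"x": 0, "y": 0, "z": 0.002, "wx": 0, "wy": 0, "wz": 0},
    {"x": 0, "y": 0, "z": 0.002, "wx": 0, "wy": 0, "wz": 0},
    {"x": 0, "y": 0, "z": 0.002, "wx": 0, "wy": 0, "wz": 0},
    {"x": 0, "y": 0, "z": 0.002, "wx": 0, "wy": 0, "wz": 0},
    {"x": 0, "y": 0, "z": 0.002, "wx": 0, "wy": 0, "wz": 0},
    {"x": 0, "y": 0, "z": 0.002, "wx": 0, "wy": 0, "wz": 0},
    {"x": 0, "y": 0, "z": 0.002, "wx": 0, "wy": 0, "wz": 0}
  ]
}}

```text
time_s: 5.55
tool_pos: [492.6, -193.5, 70.4]
eef_rot: [-0.0, 0.847, 0.531, 0.0]
contact_force: [-0.6, -0.4, -0.2]
opening: 0.2
```

```bash
python3 - <<'E'
from h import *
rel()
for n in ("wrist","side"):
    p=camera(n); C=cloud(p); im=p["img"].astype(int)
    if n=="wrist": save(p,"w4.png")
    else: cv2.imwrite("pics/s4.png",cv2.resize(p["img"][90:250,230:430,::-1],None,fx=3,fy=3))
    m=np.hypot(C[...,0]-507,C[...,1]+170)<110
    P=C-PV; s=np.stack([P@SX,P@SY,P[...,2]+60],-1)
    w=m&(im.min(-1)>100)&(s[...,2]>48)&(abs(s[...,0])<26)&(s[...,1]>10)&(s[...,1]<75)&(s[...,2]<140); q=s[w]
    print(n,len(q), "leaf angle",np.arctan2(q[:,2]-60,q[:,1]).__pow__(1) if len(q)<5 else np.degrees(np.arctan(np.polyfit(q[:,1],q[:,2],1)[0])))
E
```

```text
t 5.55 tip in stand: x -2.1 y -23.7 z 48.4 yaw 64.2 F [-0.59 -0.39 -0.15]
wrist 7405 leaf angle 4.3680499744336405
side 320 leaf angle 4.09619625289564
```

View pics/s4.png

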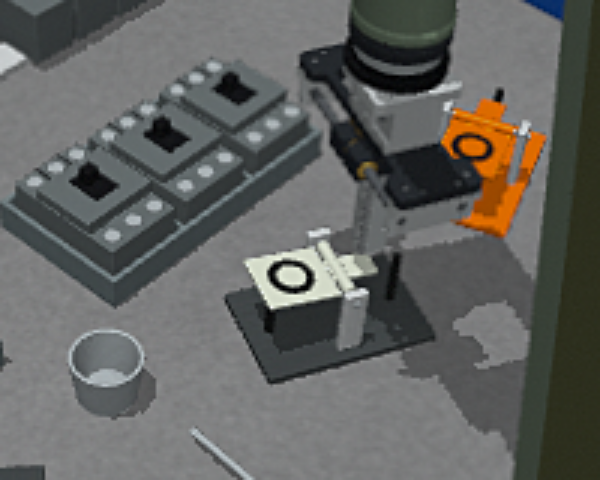

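View pics/w4.png

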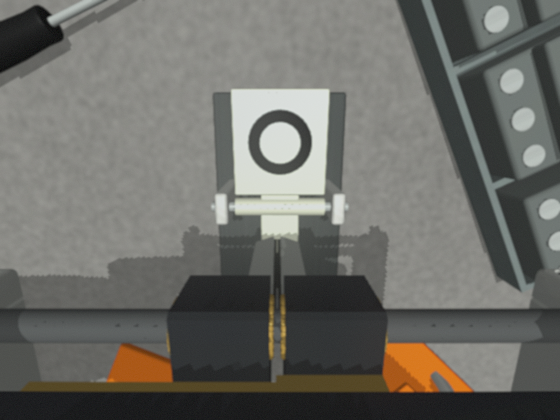

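```bash
python3 - <<'E'
from h import *
p=camera("side"); C=cloud(p)
f=lambda P:((proj(p,P)-[230,90])*3).round()
t=state()["tool_pos"]
print("tip",f(t-[0,0,22]),"tcp",f(t),"tailend",f(PV-32*SY),"pivot",f(PV),"edge",f(PV+70*SY))
P=C-PV; s=np.stack([P@SX,P@SY,P[...,2]+60],-1)
for v in range(155,185,2): print(v,[tuple(s[v,u].round().astype(int).tolist()) for u in range(346,362,2)])
q=camera("wrist"); print(proj(q,t-[0,0,22]),proj(q,PV-32*SY))
E
```

```text
tip [362. 273.] tcp [365. 254.] tailend [372. 259.] pivot [336. 268.] edge [256. 289.]
155 [(136, -81, -3), (132, -85, -1), (1, -12, 135), (-5, -14, 140), (-14, -14, 148), (-12, -20, 144), (-58, 3, 191), (-79, 12, 212)]
157 [(121, -73, 5), (121, -79, 3), (3, -15, 126), (-5, -15, 133), (-16, -14, 143), (-15, -19, 141), (-64, 6, 192), (-81, 13, 209)]
159 [(117, -72, 1), (10, -14, 113), (0, -13, 123), (-10, -13, 132), (-15, -15, 136), (-16, -20, 135), (-14, -26, 132), (-82, 12, 204)]
161 [(109, -68, 2), (8, -14, 109), (1, -15, 116), (-8, -14, 124), (-16, -15, 130), (-16, -21, 128), (-16, -26, 127), (-86, 14, 202)]
163 [(105, -67, -2), (8, -14, 103), (3, -17, 106), (-9, -15, 118), (-16, -16, 124), (-15, -22, 121), (-14, -28, 118), (-83, 11, 193)]
165 [(100, -65, -4), (6, -14, 98), (-3, -14, 106), (-13, -13, 116), (-13, -18, 114), (-13, -24, 112), (-76, 11, 180), (-82, 9, 185)]
167 [(88, -58, 2), (7, -16, 90), (-5, -13, 102), (-14, -13, 110), (-14, -19, 109), (-14, -25, 106), (-16, -29, 106), (-84, 10, 181)]
169 [(82, -55, 1), (0, -12, 90), (-7, -13, 97), (-15, -14, 105), (-16, -18, 104),
[... 262 characters left out ...]
74, 2), (56, -78, 4), (55, -83, 3)]
175 [(13, -17, 57), (8, -19, 61), (7, -25, 60), (5, -29, 60), (50, -63, 7), (44, -65, 12), (44, -71, 10), (49, -80, 2)]
177 [(2, -11, 62), (0, -15, 63), (1, -22, 60), (0, -27, 59), (-2, -31, 60), (37, -62, 12), (37, -67, 11), (39, -75, 6)]
179 [(-3, -9, 61), (-6, -13, 63), (-6, -18, 60), (-6, -24, 59), (-8, -28, 59), (34, -61, 8), (35, -67, 6), (1, -51, 43)]
181 [(-10, -5, 62), (-12, -10, 63), (-13, -15, 62), (-12, -21, 59), (-12, -27, 56), (25, -56, 11), (24, -61, 11), (-4, -49, 41)]
183 [(-22, 1, 69), (27, -34, 9), (27, -40, 7), (26, -45, 7), (25, -51, 6), (19, -53, 10), (20, -60, 8), (-3, -50, 33)]
[276.18750271 235.1414808 ] [279.52246158 252.60872591]
```

```bash
python3 - <<'E'
from h import *
rel()
for n in ("wrist","scene"):
    p=camera(n); C=cloud(p); P=C-PV; s=np.stack([P@SX,P@SY,P[...,2]+60],-1)
    m=(abs(s[...,0])<25)&(s[...,1]>-45)&(s[...,1]<-5)&(s[...,2]>64)&(s[...,2]<140)
    q=s[m]; print(n,len(q)); 
    if len(q): print(np.percentile(q,[0,2,10,50,90,98],axis=0).round().T)
    if n=="wrist":
        for v in range(225,275,5): print(v,[tuple(s[v,u].round().astype(int).tolist()) for u in range(255,305,8)])
E
```

```text
t 5.75 tip in stand: x -2.1 y -23.7 z 48.5 yaw 64.2 F [0.41 0.03 0.11]
wrist 1960
[[-14. -13. -11.  -2.   8.  10.]
 [-33. -23. -16. -15. -14. -14.]
 [ 64.  82.  89. 113. 128. 137.]]
225 [(-19, -28, 9), (-10, -12, 62), (-5, -12, 62), (0, -12, 62), (5, -12, 62), (10, -12, 62), (20, -28, 9)]
230 [(-20, -33, 8), (-11, -16, 61), (-5, -16, 62), (0, -16, 63), (5, -16, 62), (10, -16, 62), (20, -32, 9)]
235 [(-20, -37, 8), (-11, -19, 62), (-5, -19, 62), (0, -19, 61), (5, -20, 61), (10, -19, 62), (20, -37, 8)]
240 [(-20, -42, 8), (-10, -15, 84), (-5, -14, 86), (0, -16, 81), (4, -15, 85), (10, -23, 61), (20, -42, 8)]
245 [(-14, -15, 93), (-9, -15, 92), (-5, -14, 94), (0, -16, 89), (4, -15, 93), (8, -14, 93), (20, -46, 7)]
250 [(-13, -15, 100), (-9, -15, 100), (-5, -14, 101), (0, -16, 96), (4, -14, 102), (8, -14, 101), (20, -50, 9)]
255 [(-13, -15, 107), (-9, -15, 107), (-5, -15, 107), (0, -16, 104), (4, -14, 108), (8, -15, 107), (20, -55, 8)]
260 [(-12, -14, 114), (-8, -15, 114), (-4, -15, 114), (-1, -16, 111), (3, -15, 113), (7, -15, 113), (20, -59, 10)]
265 [(-12, -14, 120), (-8, -15, 119), (-4, -15, 120), (-1, -16, 116), (3, -15, 119), (7, -14, 120), (11, -16, 118)]
270 [(-11, -15, 125), (-8, -15, 125), (-4, -14, 125), (-1, -16, 122), (3, -15, 125), (7, -14, 126), (10, -15, 125)]
scene 234
[[-13. -12.  -9.   5.  12.  13.]
 [-34. -31. -26. -15. -14. -13.]
 [ 77.  82.  88. 111. 133. 138.]]
```

All three cameras show the fingertips at z≈81, so they end about 11 mm behind the TCP rather than 22 mm ahead of it. The tail hasn't been touched yet. I'll use the measured tip (TCP z + 11).

Emit:
{"api": "jog_arm", "payload": {
  "commands": [
    {"x": 0, "y": 0, "z": 0.003, "wx": 0, "wy": 0, "wz": 0},
    {"x": 0, "y": 0, "z": 0.003, "wx": 0, "wy": 0, "wz": 0},
    {"x": 0, "y": 0, "z": 0.003, "wx": 0, "wy": 0, "wz": 0},
    {"x": 0, "y": 0, "z": 0.003, "wx": 0, "wy": 0, "wz": 0},
    {"x": 0, "y": 0, "z": 0.003, "wx": 0, "wy": 0, "wz": 0},
    {"x": 0, "y": 0, "z": 0.003, "wx": 0, "wy": 0, "wz": 0},
    {"x": 0, "y": 0, "z": 0.003, "wx": 0, "wy": 0, "wz": 0},
    {"x": 0, "y": 0, "z": 0.003, "wx": 0, "wy": 0, "wz": 0}
  ]
}}

```text
time_s: 6.65
tool_pos: [493.0, -193.5, 46.7]
eef_rot: [0.0, 0.847, 0.531, 0.0]
contact_force: [-0.0, 0.6, 3.6]
opening: 0.7
```

```bash
cat >> h.py <<'E'
def leaf(n,sgn=1):
    p=camera(n); C=cloud(p); im=p["img"].astype(int); P=C-PV; s=np.stack([P@SX,P@SY,P[...,2]+60],-1)
    w=(im.min(-1)>75)&(im.max(-1)-im.min(-1)<60)&(s[...,2]>48)&(abs(s[...,0])<25)&(np.hypot(s[...,1],s[...,2]-60)>12)&(np.hypot(s[...,1],s[...,2]-60)<74)&(s[...,1]*sgn>-5)&(s[...,2]<136)
    q=s[w]; an=np.degrees(np.arctan2(q[:,2]-60,q[:,1]))
    print(n,len(q),"leaf deg pct",np.percentile(an,[10,50,90]).round(1) if len(q) else None)
    return p
def body():
    p=camera("side"); C=cloud(p); P=C-PV; s=np.stack([P@SX,P@SY,P[...,2]+60],-1)
    return p,s
E
python3 - <<'E'
from h import *
rel(); leaf("wrist"); p=leaf("side"); C=cloud(p); P=C-PV; s=np.stack([P@SX,P@SY,P[...,2]+60],-1)
m=(abs(s[...,0])<120)&(abs(s[...,1]+24)<60)&(s[...,2]>75)&(s[...,2]<200)&((abs(s[...,0]+2)>17)|(abs(s[...,1]+24)>13))&(p["img"].max(-1)<110)
q=s[m]; print("body",len(q),np.percentile(q,[0,2,10,50,98],axis=0).round().T)
E
```

```text
t 6.65 tip in stand: x -1.6 y -23.6 z 24.7 yaw 64.2 F [-0.01  0.59  3.61]
wrist 9715 leaf deg pct [32.7 34.3 39. ]
side 195 leaf deg pct [32.9 34.9 38.8]
body 1304 [[-93. -90. -87. -48.  80.]
 [-55. -50. -39.  -3.  19.]
 [ 75.  89. 161. 189. 197.]]
```

Emit:
{"api": "jog_arm", "payload": {
  "commands": [
    {"x": 0, "y": 0, "z": 0.002, "wx": 0, "wy": 0, "wz": 0},
    {"x": 0, "y": 0, "z": 0.002, "wx": 0, "wy": 0, "wz": 0},
    {"x": 0, "y": 0, "z": 0.002, "wx": 0, "wy": 0, "wz": 0},
    {"x": 0, "y": 0, "z": 0.002, "wx": 0, "wy": 0, "wz": 0},
    {"x": 0, "y": 0, "z": 0.002, "wx": 0, "wy": 0, "wz": 0},
    {"x": 0, "y": 0, "z": 0.002, "wx": 0, "wy": 0, "wz": 0},
    {"x": 0, "y": 0, "z": 0.001, "wx": 0, "wy": 0, "wz": 0},
    {"x": 0, "y": 0, "z": 0.001, "wx": 0, "wy": 0, "wz": 0}
  ]
}}

```text
time_s: 7.55
tool_pos: [492.3, -193.4, 32.2]
eef_rot: [-0.0, 0.847, 0.531, -0.0]
contact_force: [-1.0, -1.7, 2.9]
opening: 0.6
```

```bash
python3 - <<'E'
from h import *
rel(); leaf("wrist"); leaf("side"); leaf("scene")
E
```

```text
t 7.55 tip in stand: x -2.4 y -23.7 z 10.2 yaw 64.2 F [-0.98 -1.72  2.94]
wrist 7062 leaf deg pct [59.7 61.7 65.6]
side 47 leaf deg pct [57.9 59.9 63.5]
scene 53 leaf deg pct [57.3 59.  61.3]
```

Emit:
{"api": "jog_arm", "payload": {
  "commands": [
    {"x": 0, "y": 0, "z": -0.005, "wx": 0, "wy": 0, "wz": 0},
    {"x": 0, "y": 0, "z": -0.015, "wx": 0, "wy": 0, "wz": 0},
    {"x": 0, "y": 0, "z": -0.016, "wx": 0, "wy": 0, "wz": 0},
    {"x": 0, "y": 0, "z": -0.016, "wx": 0, "wy": 0, "wz": 0},
    {"x": 0, "y": 0, "z": -0.016, "wx": 0, "wy": 0, "wz": 0},
    {"x": 0, "y": 0, "z": -0.016, "wx": 0, "wy": 0, "wz": 0},
    {"x": 0, "y": 0, "z": -0.016, "wx": 0, "wy": 0, "wz": 0},
    {"x": 0, "y": 0, "z": -0.016, "wx": 0, "wy": 0, "wz": 0}
  ]
}}

```text
time_s: 8.5
tool_pos: [492.4, -193.0, 149.2]
eef_rot: [-0.0, 0.847, 0.531, 0.0]
contact_force: [0.5, 1.5, 0.1]
opening: 0.8
```

Emit:
{"api": "jog_arm", "payload": {
  "commands": [
    {"x": 0.011, "y": 0, "z": 0, "wx": 0, "wy": 0, "wz": 0},
    {"x": 0.011, "y": 0, "z": 0, "wx": 0, "wy": 0, "wz": 0},
    {"x": 0.011, "y": 0, "z": 0, "wx": 0, "wy": 0, "wz": 0},
    {"x": 0.011, "y": 0, "z": 0, "wx": 0, "wy": 0, "wz": 0},
    {"x": 0.011, "y": 0, "z": 0, "wx": 0, "wy": 0, "wz": 0},
    {"x": 0.011, "y": 0, "z": 0, "wx": 0, "wy": 0, "wz": 0},
    {"x": 0.011, "y": 0, "z": 0, "wx": 0, "wy": 0, "wz": 0},
    {"x": 0.011, "y": 0, "z": 0, "wx": 0, "wy": 0, "wz": 0}
  ]
}}

```text
time_s: 9.3
tool_pos: [531.3, -113.3, 148.4]
eef_rot: [-0.0, 0.847, 0.531, -0.0]
contact_force: [0.3, 0.1, -0.1]
opening: 0.4
```

```bash
python3 - <<'E'
from h import *
rel(); leaf("side"); leaf("scene")
E
```

```text
t 9.3 tip in stand: x -1.8 y 65.3 z 126.4 yaw 64.2 F [ 0.28  0.06 -0.14]
side 44 leaf deg pct [57.7 59.9 63.2]
scene 42 leaf deg pct [57.3 59.2 61.5]
```

Emit:
{"api": "jog_arm", "payload": {
  "commands": [
    {"x": 0, "y": 0, "z": 0.008, "wx": 0, "wy": 0, "wz": 0},
    {"x": 0, "y": 0, "z": 0.008, "wx": 0, "wy": 0, "wz": 0},
    {"x": 0, "y": 0, "z": 0.008, "wx": 0, "wy": 0, "wz": 0},
    {"x": 0, "y": 0, "z": 0.008, "wx": 0, "wy": 0, "wz": 0},
    {"x": 0, "y": 0, "z": 0.008, "wx": 0, "wy": 0, "wz": 0},
    {"x": 0, "y": 0, "z": 0.008, "wx": 0, "wy": 0, "wz": 0},
    {"x": 0, "y": 0, "z": 0.006, "wx": 0, "wy": 0, "wz": 0},
    {"x": 0, "y": 0, "z": 0.006, "wx": 0, "wy": 0, "wz": 0}
  ]
}}

```text
time_s: 10.2
tool_pos: [530.9, -114.3, 88.0]
eef_rot: [-0.0, 0.847, 0.531, -0.0]
contact_force: [-0.2, 0.2, -0.1]
opening: 0.3
```

Emit:
{"api": "jog_arm", "payload": {
  "commands": [
    {"x": -0.006, "y": 0, "z": 0, "wx": 0, "wy": 0, "wz": 0},
    {"x": -0.006, "y": 0, "z": 0, "wx": 0, "wy": 0, "wz": 0},
    {"x": -0.006, "y": 0, "z": 0, "wx": 0, "wy": 0, "wz": 0},
    {"x": -0.005, "y": 0, "z": 0, "wx": 0, "wy": 0, "wz": 0},
    {"x": -0.005, "y": 0, "z": 0, "wx": 0, "wy": 0, "wz": 0},
    {"x": -0.005, "y": 0, "z": 0, "wx": 0, "wy": 0, "wz": 0},
    {"x": -0.005, "y": 0, "z": 0, "wx": 0, "wy": 0, "wz": 0},
    {"x": -0.005, "y": 0, "z": 0, "wx": 0, "wy": 0, "wz": 0}
  ]
}}

```text
time_s: 11.0
tool_pos: [512.0, -153.4, 88.6]
eef_rot: [0.0, 0.847, 0.531, -0.0]
contact_force: [0.7, 0.1, 0.5]
opening: 0.7
```

```bash
python3 - <<'E'
from h import *
rel(); p=leaf("side"); leaf("scene")
cv2.imwrite("pics/s5.png",cv2.resize(p["img"][90:250,230:430,::-1],None,fx=3,fy=3))
E
```

```text
t 11.0 tip in stand: x -1.9 y 20.8 z 66.6 yaw 64.2 F [0.69 0.11 0.48]
side 138 leaf deg pct [57.4 68.2 78.7]
scene 213 leaf deg pct [57.1 71.7 81.6]
```

View pics/s5.png

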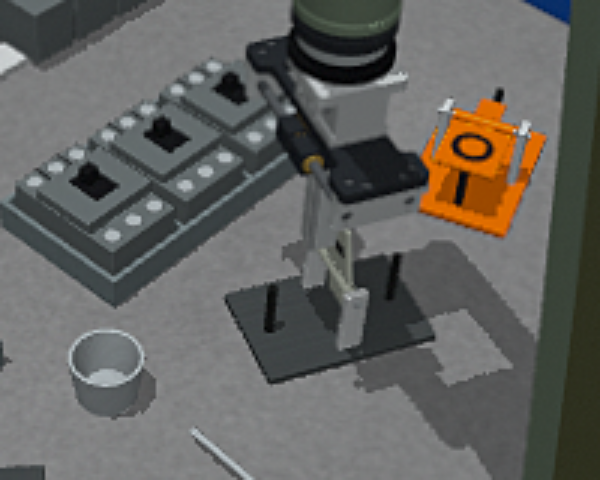

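Leaf is near 78° and moving freely. I keep pushing it over and then arc downwards.

Emit:
{"api": "jog_arm", "payload": {
  "commands": [
    {"x": -0.0045, "y": 0, "z": 0, "wx": 0, "wy": 0, "wz": 0},
    {"x": -0.0045, "y": 0, "z": 0, "wx": 0, "wy": 0, "wz": 0},
    {"x": -0.0045, "y": 0, "z": 0, "wx": 0, "wy": 0, "wz": 0},
    {"x": -0.0045, "y": 0, "z": 0, "wx": 0, "wy": 0, "wz": 0},
    {"x": -0.0045, "y": 0, "z": 0, "wx": 0, "wy": 0, "wz": 0},
    {"x": -0.0045, "y": 0, "z": 0, "wx": 0, "wy": 0, "wz": 0},
    {"x": -0.0045, "y": 0, "z": 0, "wx": 0, "wy": 0, "wz": 0},
    {"x": -0.0045, "y": 0, "z": 0, "wx": 0, "wy": 0, "wz": 0}
  ]
}}

```text
time_s: 11.9
tool_pos: [496.4, -185.8, 88.6]
eef_rot: [0.0, 0.847, 0.531, -0.0]
contact_force: [1.2, 1.3, -0.2]
opening: 0.7
```

Emit:
{"api": "jog_arm", "payload": {
  "commands": [
    {"x": -0.003, "y": 0, "z": 0.0022, "wx": 0, "wy": 0, "wz": 0},
    {"x": -0.003, "y": 0, "z": 0.0022, "wx": 0, "wy": 0, "wz": 0},
    {"x": -0.003, "y": 0, "z": 0.0022, "wx": 0, "wy": 0, "wz": 0},
    {"x": -0.003, "y": 0, "z": 0.0022, "wx": 0, "wy": 0, "wz": 0},
    {"x": -0.003, "y": 0, "z": 0.0022, "wx": 0, "wy": 0, "wz": 0},
    {"x": -0.003, "y": 0, "z": 0.0022, "wx": 0, "wy": 0, "wz": 0},
    {"x": -0.003, "y": 0, "z": 0.0022, "wx": 0, "wy": 0, "wz": 0},
    {"x": -0.003, "y": 0, "z": 0.0022, "wx": 0, "wy": 0, "wz": 0}
  ]
}}

```text
time_s: 12.7
tool_pos: [486.0, -207.2, 70.8]
eef_rot: [0.0, 0.847, 0.531, -0.0]
contact_force: [0.2, -0.0, 0.2]
opening: 0.4
```

```bash
python3 - <<'E'
from h import *
rel(); p=leaf("side",-1); leaf("scene",-1)
cv2.imwrite("pics/s6.png",cv2.resize(p["img"][90:250,230:430,::-1],None,fx=3,fy=3))
E
```

```text
t 12.7 tip in stand: x -2.1 y -39.0 z 48.8 yaw 64.2 F [ 0.23 -0.04  0.2 ]
side 361 leaf deg pct [121.8 153.6 161.2]
scene 487 leaf deg pct [121.5 160.1 164.7]
```

View pics/s6.png

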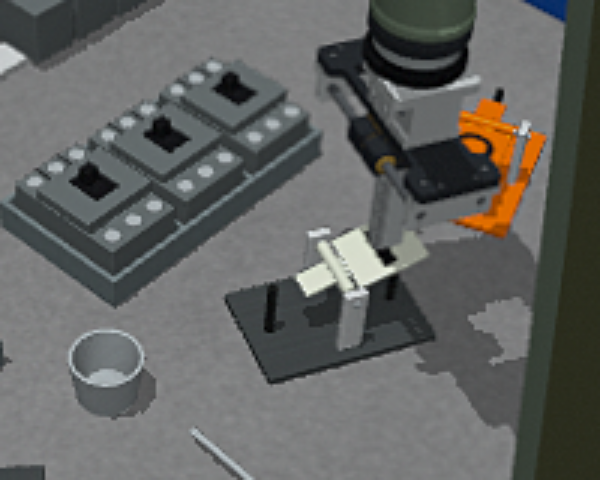

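Emit:
{"api": "jog_arm", "payload": {
  "commands": [
    {"x": -0.001, "y": 0, "z": 0.002, "wx": 0, "wy": 0, "wz": 0},
    {"x": -0.001, "y": 0, "z": 0.002, "wx": 0, "wy": 0, "wz": 0},
    {"x": -0.001, "y": 0, "z": 0.002, "wx": 0, "wy": 0, "wz": 0},
    {"x": -0.001, "y": 0, "z": 0.0015, "wx": 0, "wy": 0, "wz": 0},
    {"x": 0, "y": 0, "z": 0.001, "wx": 0, "wy": 0, "wz": 0},
    {"x": 0, "y": 0, "z": 0.001, "wx": 0, "wy": 0, "wz": 0},
    {"x": 0, "y": 0, "z": 0.001, "wx": 0, "wy": 0, "wz": 0},
    {"x": 0, "y": 0, "z": 0.001, "wx": 0, "wy": 0, "wz": 0}
  ]
}}

```text
time_s: 13.6
tool_pos: [484.4, -210.7, 59.5]
eef_rot: [0.0, 0.847, 0.531, -0.0]
contact_force: [0.5, 0.1, 0.6]
opening: 0.5
```

```bash
python3 - <<'E'
from h import *
rel(); leaf("side",-1); leaf("scene",-1)
E
```

```text
t 13.6 tip in stand: x -2.0 y -42.8 z 37.5 yaw 64.2 F [0.47 0.1  0.62]
side 367 leaf deg pct [124.3 164.7 174. ]
scene 481 leaf deg pct [123.2 170.6 177. ]
```

Near flat. I'll press a few more half-millimetre steps and watch the force.

Emit:
{"api": "jog_arm", "payload": {
  "commands": [
    {"x": 0, "y": 0, "z": 0.0005, "wx": 0, "wy": 0, "wz": 0},
    {"x": 0, "y": 0, "z": 0.0005, "wx": 0, "wy": 0, "wz": 0},
    {"x": 0, "y": 0, "z": 0.0005, "wx": 0, "wy": 0, "wz": 0},
    {"x": 0, "y": 0, "z": 0.0005, "wx": 0, "wy": 0, "wz": 0},
    {"x": 0, "y": 0, "z": 0.0005, "wx": 0, "wy": 0, "wz": 0},
    {"x": 0, "y": 0, "z": 0.0005, "wx": 0, "wy": 0, "wz": 0},
    {"x": 0, "y": 0, "z": 0, "wx": 0, "wy": 0, "wz": 0},
    {"x": 0, "y": 0, "z": 0, "wx": 0, "wy": 0, "wz": 0}
  ]
}}

```text
time_s: 14.5
tool_pos: [484.3, -210.5, 56.4]
eef_rot: [-0.0, 0.847, 0.531, 0.0]
contact_force: [-0.2, -0.0, 0.4]
opening: 0.3
```

```bash
cat >> h.py <<'E'
def fit(n):
    p=camera(n); C=cloud(p); im=p["img"].astype(int); P=C-PV; s=np.stack([P@SX,P@SY,P[...,2]+60],-1)
    w=(im.min(-1)>100)&(abs(s[...,0])<26)&(s[...,1]<-12)&(s[...,1]>-75)&(s[...,2]>50)&(s[...,2]<90)&~((abs(s[...,0]+2)<17)&(s[...,2]>76))
    q=s[w]; A=np.c_[q[:,1],np.ones(len(q))]; k=np.ones(len(q),bool)
    for _ in range(6):
        c=np.linalg.lstsq(A[k],q[k,2],rcond=None)[0]; k=abs(A@c-q[:,2])<2.5
    print(n,k.sum(),"leaf",180+np.degrees(np.arctan(c[0])).round(2),"z at -70: %.1f"%(c@[-70,1])); return p
E
python3 - <<'E'
from h import *
rel(); fit("side"); fit("scene")
E
```

```text
t 14.5 tip in stand: x -2.2 y -42.6 z 34.4 yaw 64.2 F [-0.2  -0.02  0.42]
side 177 leaf 178.8 z at -70: 63.9
scene 264 leaf 179.83 z at -70: 61.2
```

Emit:
{"api": "jog_arm", "payload": {
  "commands": [
    {"x": 0, "y": 0, "z": 0.0005, "wx": 0, "wy": 0, "wz": 0},
    {"x": 0, "y": 0, "z": 0.0005, "wx": 0, "wy": 0, "wz": 0},
    {"x": 0, "y": 0, "z": 0.0005, "wx": 0, "wy": 0, "wz": 0},
    {"x": 0, "y": 0, "z": 0, "wx": 0, "wy": 0, "wz": 0},
    {"x": 0, "y": 0, "z": -0.002, "wx": 0, "wy": 0, "wz": 0},
    {"x": 0, "y": 0, "z": -0.01, "wx": 0, "wy": 0, "wz": 0},
    {"x": 0, "y": 0, "z": -0.03, "wx": 0, "wy": 0, "wz": 0},
    {"x": 0, "y": 0, "z": -0.03, "wx": 0, "wy": 0, "wz": 0}
  ]
}}

```text
time_s: 15.4
tool_pos: [483.7, -210.2, 127.3]
eef_rot: [-0.001, 0.847, 0.531, -0.0]
contact_force: [0.6, -0.1, -0.2]
opening: 0.4
```

Emit:
{"api": "jog_arm", "payload": {
  "commands": [
    {"x": 0, "y": 0, "z": -0.03, "wx": 0, "wy": 0, "wz": 0},
    {"x": -0.01, "y": 0, "z": -0.03, "wx": 0, "wy": 0, "wz": 0},
    {"x": -0.02, "y": 0, "z": -0.02, "wx": 0, "wy": 0, "wz": 0},
    {"x": -0.02, "y": 0, "z": -0.01, "wx": 0, "wy": 0, "wz": 0},
    {"x": -0.01, "y": 0, "z": 0, "wx": 0, "wy": 0, "wz": 0},
    {"x": 0, "y": 0, "z": 0, "wx": 0, "wy": 0, "wz": 0},
    {"x": 0, "y": 0, "z": 0, "wx": 0, "wy": 0, "wz": 0},
    {"x": 0, "y": 0, "z": 0, "wx": 0, "wy": 0, "wz": 0}
  ]
}}

```text
time_s: 16.2
tool_pos: [457.9, -263.5, 215.7]
eef_rot: [-0.001, 0.847, 0.531, -0.0]
contact_force: [0.2, 0.4, -1.0]
opening: 0.4
```

```bash
python3 - <<'E'
from h import *
rel(); fit("side"); fit("scene"); p=fit("wrist"); save(p,"w7.png")
print([(np.round(d["at"]).tolist(),round(d["p"],2),np.round(world(p,*d["at"],z=0)).tolist()) for d in pinpoint("stand_full",p)[:2]])
C=cloud(p); P=C-PV; s=np.stack([P@SX,P@SY,P[...,2]+60],-1); im=p["img"]
w=(im.min(-1)>120)&(np.hypot(s[...,0],s[...,1])<110)&(s[...,2]>48)&(s[...,2]<90)
print(cv2.minAreaRect(C[w][:,:2].astype(np.float32)), PV-19*SY)
E
```

```text
t 16.2 tip in stand: x -3.2 y -101.8 z 193.7 yaw 64.2 F [ 0.18  0.42 -1.  ]
side 267 leaf 180.1 z at -70: 62.6
scene 364 leaf 180.48 z at -70: 60.5
wrist 2469 leaf 180.09 z at -70: 62.7
[([369.0, 260.0], 0.96, [528.0, -409.0, 0.0]), ([207.0, 270.0], 0.77, [321.0, -326.0, 0.0])]
((496.2915954589844, -189.816162109375), (100.64585876464844, 86.11067962646484), 64.21747589111328) [ 496.49037077 -190.134818     60.        ]
```

View pics/w7.png

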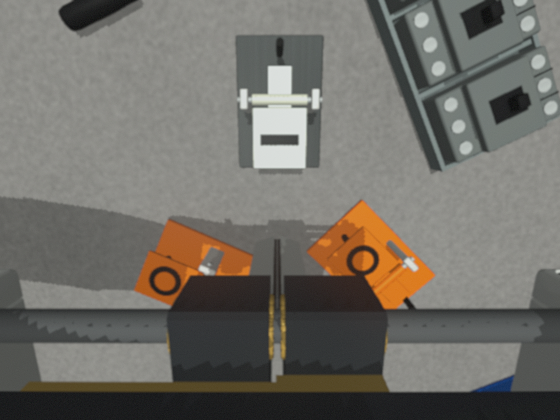

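The leaf lies flat with the bar mark up at (280,140), the stand hasn't moved and the arm is clear. Handing in.

```bash
python3 -c "
from station import *
print(finish_job())"
```

```text
the job is handed in; nothing more can be done
None
```

The white leaf on the full (right-hand) tray's stand is flipped over and lies flat with its bar mark up. I handed the job in at about 16 s.

**What I did:** With the gripper closed, I pressed the tail down until the leaf stood at about 60°. Then I went over it, pushed it past upright from the other side and pressed it down lightly.

**Last checks:**
- **Leaf angle:** about 180° in all three cameras (180.1, 180.5 and 180.1).
- **Stand:** within about 1 mm of where it started and turned less than 0.3°.
- **Forces:** about 4 N at most in the readings at the end of each move.
- **Arm:** clear of everything, with the tip well above and behind the stand.

**Disagreements and gaps:**
- **Fingertip offset:** the fingertips are not 22 mm ahead of the TCP as stated. The cameras put them about 11 mm behind it, and the contact geometry gave 5–8 mm. My first descent therefore stopped above the tail, and I used the measured tip after that.
- **Last network check:** it returned only the orange look-alikes for the stand, so the stand's position comes from the depth fit and the picture.
- **Other stand and loose items:** I did not measure these again at the end. The arm stayed away from the other stand, and the screwdriver and breakers in the last wrist picture looked undisturbed.

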